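Turn a stain-test tile to show its glaze on the viewing stand

ROBOT

A 7-joint arm with a two-finger parallel gripper is mounted at the origin on a cart in front of the work surface, level with it; the furniture and walls round the work are solid. World frame = base frame: x ahead of the robot, y to its left, z up, the work surface at z = 0. Lengths are in m, angles in rad, forces in N, time in s.
With the tool pointing down it reaches from about 0.4 to 0.85 m from the base axis. Payload 10.4 kg.
Tool frame: the origin (TCP) lies between the finger pads; the fingertips stand ahead of it and the grasp point (between the pads) lies 5 mm behind it (manip.tip_extent is the z of the fingertips in the tool frame, in m); z points along the fingers, y is the line along which they close (so a half turn about z gives the same grasp; the last joint's range is limited). The gripper opens to 85 mm and grips with 20 to 120 N. Pads are 22 mm wide; open, the fingers measure 114 mm over their backs; the gripper's body (76 mm by 85 mm) begins 54 mm behind the grasp point. The pads swing forward as they close: fully open they stand 13 mm farther back than shut.
Start: joints at [1.177, 0.332, -0.065, 1.46, 0.022, 1.35, -0.088], TCP at [0.226, -0.583, 0.245] pointing down, gripper open.
Joint ranges: [-2.6, 2.6], [-0.5, 2.12], [-1.47, 1.34], [0.16, 2.42], [-1.27, 4.41], [0.06, 2.06], [-2.6, 2.6]. Speed limits (rad/s): [2.22, 2.22, 2.79, 2.79, 3.14, 3.14, 3.14].

INTERFACE

Orientations are given as a unit quaternion [x, y, z, w].
In Python, from workcell import status, viewer, manip gives the robot as it stands.
- The arm moves only by the tool play_rows, never from a script. Its argument "plan" is one flat list of numbers, 7 for each row, row after row: the turn, a rotation vector about the tool's x, y, z in degrees, then the shift along the tool's x, y, z in m, then the opening, from 0 (shut) to 1 (fully open). In form: [ax, ay, az, dx, dy, dz, grip, ax, ay, az, dx, dy, dz, grip, ...]. A call has 1 to 20 rows; each row is the pose to reach, as a shift and turn from the pose commanded when the call began, along the tool's axes at that moment; what a row does not reach only later rows make up. A row lasts 1/8 s, in which the tool goes at most 62.5 mm and 10.7 degrees, less where a joint would pass 70% of its speed; a pose out of reach is approached as far as the arm can. A call with a gripper value outside its range is refused whole. The fingers move at their own pace and stop on an object; "squeeze" is the grip in N (left out, the last holds). Time passes only in rows, so rows that repeat a pose let the fingers close. It gives the time, the measured TCP pose, the force, the opening and the grip force at its end, in the units of the state.
- status.get_obs(): the state, without advancing time (a new reading comes with each control period).
- viewer.camera(name): name is "scene" or "top" or "wrist"; returns the picture (400x640x3 uint8, red, green, blue); there is no depth.
- viewer.camera_model(name): a dict with "fx", "fy", "cx", "cy" (pixels), "D" ([k1, k2, p1, p2, k3] as OpenCV has them; the pictures are not rectified), "R" (3x3) and "t" (3): a world point X has camera coordinates R X + t. Camera axes: x right, y down, z forward; pixel columns grow to the right and rows downward; lengths in m; the calibration is good to about 2 mm. A picture is of the moment at which its call begins: read the wrist's pose just before it. camera_model takes no time and is no camera call; for the wrist camera it gives the pose at the moment of the call.
- manip.hand_in(): hands the job in; it is judged then, once.
The state is a dict: "clock": time; "joint_pos": joint angles; "joint_velocities": joint speeds; "tau": joint torques, N m; "position": TCP position; "ee_rot": TCP orientation; "ft_force": force on the tool from outside, world axes, zero at the start; "torque": the same for the moment, N m; "grip_width": opening from 0.0 (shut) to 1.0 (fully open); "grasp_force": force on a finger pad.
Only numpy, scipy, OpenCV 4.12 (cv2) and the standard library are available. Lean on these libraries where they do the work, as an engineer would, in place of code of your own. Each camera call takes 0.05 s, during which the arm holds its last target. There are 200 camera calls.

TASK

The stain-test tile lies on the bench with its glazed, spotted face down. Stand it on the 45-degree viewing stand, one short edge down on the ledge and lying flat against the back rest, turned so that the glazed face shows and the ribbed back is against the rest, then slide the clamp jaw in by its red knob until the tile is held between the jaw and the fixed stop. The tile is brittle, so never let it drop, and leave the other things on the bench where they are.

Things in the scene. Friction and masses are not known exactly. Their poses are not given: they have to be found in the camera images.
- tile: ceramic tile 90 mm (its x) by 60 mm (its y) by 8 mm thick (its z), about 100 g. Origin at the centre of the glazed face; z points through the tile to the ribbed back. Glazed face: white with three coloured round spots; back: brown-red, ribs along x. Starts flat on the bench, glazed face down (z up). Either short edge may be the lower one on the stand.
- tile_center (a point): centre of the tile's volume, 4 mm from either face
- stand: viewing stand, fixed to the bench: aluminium base plate, 106 mm along its x (from x = -39 to 67 mm), 166 mm along its y (from y = -105 to 61 mm), top 12 mm above the bench. Origin on the bench under the corner where ledge and back rest meet. Its x axis is the horizontal direction in which the back rest leans; the open front looks to -x; z up. A tile standing on it reaches 100 mm above the bench.
- seat: fixed seat of the stand. Origin in the corner of ledge and back rest, mid-width, 30 mm above the bench. x: up along the back rest (45 degrees above level); y: the stand's y; z: out of the rest, 45 degrees above level to the front. Back rest: plane z = 0, two prongs, 52 mm wide together, up to x = 52 mm, so the tile's sides and upper part stand free. Ledge: plane x = 0, z = 0 to 18 mm, 52 mm wide.
- seat_stop (a point): the fixed stop's face, at its foot (seat x = 0, y = +30, z = 7 mm): a low cheek at the +y end of the ledge, up to seat x = 16 mm and z = 18 mm. A tile pushed against it is centred on seat y = 0.
- seat_home (a point): where the tile's centre is when it is fully seated against ledge, back rest and fixed stop (seat x = 45, y = 0, z = 4 mm)
- clamp_jaw (a joint): travel of the sliding clamp jaw in m: 0 fully open (jaw face at seat y = -56 mm) to 0.030 (at y = -26 mm); the jaw moves toward +y of the stand. At 0.026 it touches a tile that lies against the fixed stop. Starts at 0 to 0.008. The jaw reaches up to seat x = 16 mm. It slides against about 2 N of friction and stays where it is left.
- clamp_knob (a point): top centre of the red upright knob on the jaw's carriage: a round post 14 mm thick, 51 mm above the bench at its top, free for 22 mm below that; 24 mm from the jaw face, away from the tile
- beaker_water: bystander, loose: glass beaker 77 mm wide, 90 mm tall, some water in it; origin at the centre of its underside
- beaker_100a: bystander, loose: small empty glass beaker, 58 mm wide, 68 mm tall; origin at the centre of its underside
- stopper: bystander, loose: red-brown rubber stopper, 30 mm wide, 28 mm tall; origin at the centre of its underside
- petri_dish: bystander, loose: petri dish, 62 mm wide, 14 mm tall; origin at the centre of its underside
- pp_bottle: bystander, loose: squat bottle with a blue cap, 57 mm wide, 76 mm tall; origin at the centre of its underside
- calculator: bystander, loose: light grey pocket calculator lying flat, 100 by 66 mm, 9 mm thick; origin at the centre of its underside
- cap_gl45: bystander, loose: blue screw cap, 53 mm wide, 24 mm tall; origin at the centre of its underside

How it is judged:
On the way:
1. the tile stands on the ledge against the back rest with its glazed face showing, let go (x of tile_center in the frame of seat between 0.042 and 0.049 m and z of tile_center in the frame of seat between 0.001 and 0.0075 m and angle between the z axis of tile and the z axis of seat, either way round below 0.09 rad and angle between the x axis of tile and the x axis of seat, either way round below 0.09 rad and angle between tile's own z axis and vertical above 1.9 rad and contact force between the fingers and tile below 0.05 N), for 0.2 s.
At the end, for the whole second after the job is handed in: The tile stands at rest, let go, on its short edge: centre within about 3 mm of seat_home in every direction, flat on the back rest and straight on the ledge within 5 degrees, glazed face out; the clamp jaw is against it (joint above 0.0235, that is within 2.5 mm of touching) (all of step 1 and y of tile_center in the frame of seat between -0.003 and 0.003 m and value of joint clamp_jaw above 0.0235 m and linear speed of tile below 0.01 m/s).
It fails at once if the tile drops: it moves faster than 0.6 m/s while no finger touches it (linear speed of tile above 0.6 m/s and contact force between the fingers and tile below 0.05 N).
It fails at once if another thing on the bench is shifted by more than 30 mm (distance of any of beaker_water, beaker_100a, stopper, petri_dish, pp_bottle, calculator, cap_gl45 from where it was at the start of the episode above 0.03 m).
It also fails if it takes over 72 s, if anything falls off the work surface, if the arm or the gripper's body presses on something with over 40 N, if the wrist force passes 120 N, or if a joint passes its speed limit or range.

## Working session

There is one attempt and no reset: what is moved stays moved. The work goes in short steps, Python scripts to look and compute and a tool call to move; the robot and the scene stay as the last step left them, time stands still between calls to the robot, and variables do not carry over. Pictures are saved under pics/ and viewed, at most 10 in all, crops included, and the job is handed in when it is done.

Besides the shell and the picture viewer there is one more tool, called after "Call:" as name(argument=value, ...) on one line, values as JSON. play_rows: Moves the arm, as the interface text tells. Its arguments: {"type":"object","properties":{"plan":{"type":"array","items":{"type":"number"}},"squeeze":{"type":"number"}},"required":["plan"]}

```bash
ls; mkdir -p pics; python3 - <<'E'
from workcell import status, viewer, manip
import cv2
o=status.get_obs(); print({k:o[k] for k in ('clock','position','ee_rot','grip_width')}, manip.tip_extent)
for n in ('scene','top'):
    cv2.imwrite(f'pics/{n}0.png', cv2.cvtColor(viewer.camera(n),cv2.COLOR_RGB2BGR)); m=viewer.camera_model(n); print(n,m)
E
```

```text
pics
{'clock': 0.0, 'position': array([ 0.22635229, -0.58218754,  0.24450426]), 'ee_rot': array([ 9.82855892e-01,  1.84374046e-01, -1.66072879e-04, -6.92675873e-04]), 'grip_width': 0.9995360285068543} 0.014
scene {'fx': 364.2269783666727, 'fy': 364.2269783666727, 'cx': 313.83974239900493, 'cy': 201.90239906185468, 'D': array([0.02603676, 0.        , 0.        , 0.        , 0.        ]), 'R': array([[ 0.81335565, -0.58162783, -0.01271396],
       [-0.45926662, -0.62852267, -0.62772081],
       [ 0.35710888,  0.51639937, -0.77833472]]), 't': array([-0.30687116,  0.46740462,  0.57732497])}
top {'fx': 488.95077109775264, 'fy': 488.95077109775264, 'cx': 311.84787086366794, 'cy': 197.53242521600896, 'D': array([-0.08645607,  0.        ,  0.        ,  0.        ,  0.        ]), 'R': array([[-0.00960943, -0.99967654, -0.02354709],
       [-0.98132513,  0.01395199, -0.19184979],
       [ 0.19211626,  0.02126379, -0.98114178]]), 't': array([0.28261766, 0.54838608, 1.22289263])}
```

View pics/scene0.png

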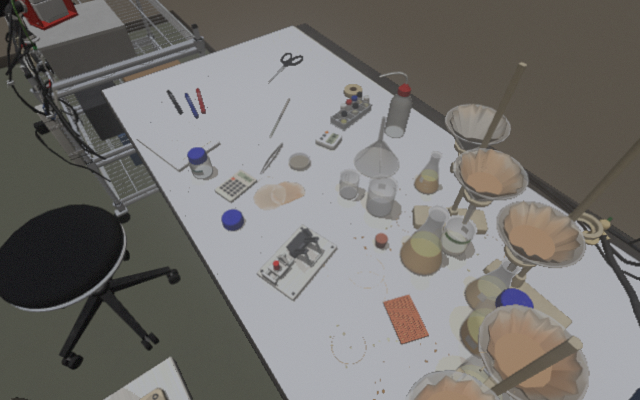

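View pics/top0.png

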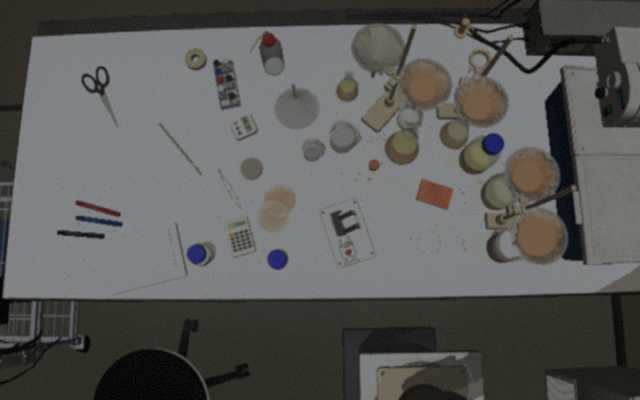

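The top view shows the tile (red-orange) at about (434,193), and the stand plate spanning (320–375, 198–268) with the red knob at (348,252). I'll measure these by casting rays and zoom in on the stand.

```bash
cat > h.py <<'E'
import numpy as np, cv2
from scipy.spatial.transform import Rotation as Rot
from workcell import status, viewer, manip
def snap(n,f=None):
    m=viewer.camera_model(n); im=viewer.camera(n)
    if f: cv2.imwrite(f,cv2.cvtColor(im,cv2.COLOR_RGB2BGR))
    return im,m
def K(m): return np.array([[m['fx'],0,m['cx']],[0,m['fy'],m['cy']],[0,0,1.]])
def onz(m,uv,z):
    p=cv2.undistortPoints(np.array(uv,float).reshape(-1,1,2),K(m),m['D']).reshape(-1,2)
    d=np.c_[p,np.ones(len(p))]@m['R']; c=-m['R'].T@m['t']
    return c+d*((z-c[2])/d[:,2])[:,None]
def proj(m,X): return cv2.projectPoints(np.array(X,float).reshape(-1,3),cv2.Rodrigues(m['R'])[0],m['t'],K(m),m['D'])[0].reshape(-1,2)
def blobs(mask,amin=30):
    c,_=cv2.findContours(mask.astype(np.uint8),cv2.RETR_EXTERNAL,cv2.CHAIN_APPROX_NONE)
    return sorted([x for x in c if cv2.contourArea(x)>amin],key=cv2.contourArea,reverse=True)
def hsv(im): return cv2.cvtColor(im,cv2.COLOR_RGB2HSV).astype(int)
E
cat > m1.py <<'E'
from h import *
im=cv2.cvtColor(cv2.imread('pics/top0.png'),cv2.COLOR_BGR2RGB); m=viewer.camera_model('top'); H=hsv(im)
red=((H[...,0]<12)|(H[...,0]>172))&(H[...,1]>120)&(H[...,2]>60)
for c in blobs(red,15):
    r=cv2.minAreaRect(c)
    if r[0][0]<300 or r[0][0]>470 or r[0][1]<140: continue
    b=cv2.boxPoints(r); z=.008 if cv2.contourArea(c)>300 else .051
    P=onz(m,b,z)[:,:2]; print(r, onz(m,[r[0]],z)[0], np.linalg.norm(P-np.roll(P,1,0),axis=1), P.tolist())
crop=im[185:280,300:400]
cv2.imwrite('pics/c1.png',cv2.cvtColor(cv2.resize(crop,None,fx=6,fy=6,interpolation=cv2.INTER_CUBIC),cv2.COLOR_RGB2BGR))
E
python3 m1.py
```

```text
((434.25, 193.75), (31.939001083374023, 19.606117248535156), 18.434947967529297) [ 0.56694674 -0.05600052  0.008     ] [0.08599406 0.05517305 0.08666178 0.05503597] [[0.5558856576021591, -0.005573400217239732], [0.6074362514533675, -0.02523558698622269], [0.5780641815597067, -0.10676806651332743], [0.5268844668689948, -0.08652961387116442]]
((374.0, 164.5), (7.0, 6.0), 90.0) [0.63994449 0.10999518 0.051     ] [0.01924362 0.01598328 0.0192442  0.01593532] [[0.6496902798258072, 0.11764347317533841], [0.6494607751961146, 0.10166183683647331], [0.630229510606618, 0.10236739096512887], [0.630457899353273, 0.11830107885963231]]
```

View pics/c1.png

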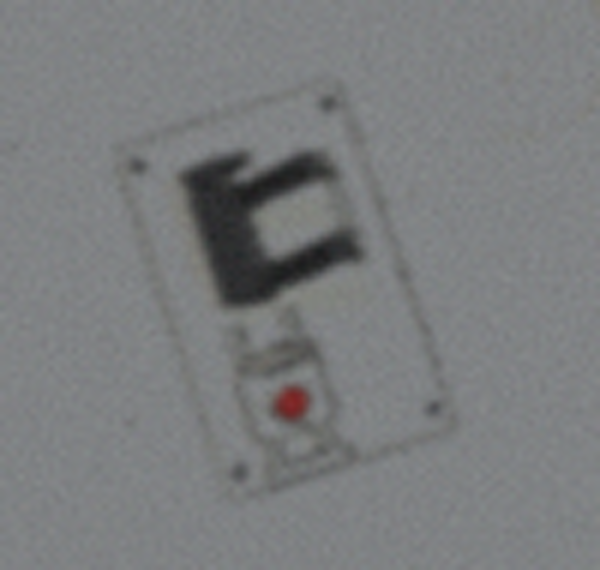

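The crop shows the plate corners at crop (117,150), (335,80), (455,425), (235,497). The ledge is on the left with prongs leaning right, and the knob is at (291,402).

```bash
cat > m2.py <<'E'
from h import *
m=viewer.camera_model('top')
px=np.array([[117,150],[335,80],[455,425],[235,497],[291,402]])/6+[300,185]-.42
W=onz(m,px[:4],.012)[:,:2]; k=onz(m,px[4:],.051)[0]
S=np.array([[-39,61],[67,61],[67,-105],[-39,-105]])/1000
a=S-S.mean(0); b=W-W.mean(0)
th=np.arctan2((a[:,0]*b[:,1]-a[:,1]*b[:,0]).sum(),(a*b).sum())
R=Rot.from_euler('z',th).as_matrix(); o=W.mean(0)-R[:2,:2]@S.mean(0)
print('th',np.degrees(th),'org',o,'res mm',1e3*(W-(o+S@R[:2,:2].T)))
print('knob stand',R[:2,:2].T@(k[:2]-o), k)
E
python3 m2.py
```

```text
th -72.4790843581353 org [0.48133676 0.20377351] res mm [[-0.71540121 -1.46859854]
 [-1.98806736  0.94195357]
 [ 0.55003767  1.99179553]
 [ 2.15343091 -1.46515056]]
knob stand [-0.00301324 -0.07403153] [0.40983261 0.18435948 0.051     ]
```

```bash
cat > m3.py <<'E'
from h import *
t,s=viewer.camera_model('top'),viewer.camera_model('scene')
print('cams',-t['R'].T@t['t'],-s['R'].T@s['t'])
for a,b in [((532,173),(530,350)),((540,236),(450,400)),((481,100),(540,232)),((578,188),(578,342)),((434,193),(405,319))]:
    P=[np.c_[m['R'],m['t']] for m in (t,s)]
    q=[cv2.undistortPoints(np.array([[p]],float),K(m),m['D']).reshape(2,1) for p,m in ((a,t),(b,s))]
    X=cv2.triangulatePoints(P[0],P[1],*q).ravel(); print(a,X[:3]/X[3])
print(onz(t,[(400,297),(512,235),(565,235)],0), onz(t,[(512,235),(540,265)],.2))
E
python3 m3.py
```

```text
cams [0.30592327 0.24887184 1.31169363] [ 0.25809086 -0.18284066  0.73885012]
(532, 173) [ 0.55935934 -0.21895761  0.25980915]
(540, 236) [ 0.41218383 -0.1968755   0.32053479]
(481, 100) [ 0.73706698 -0.12091396  0.2507666 ]
(578, 188) [ 0.48624227 -0.2244752   0.43613534]
(434, 193) [ 0.56869184 -0.05586182  0.00304664]
[[ 2.92406341e-01  4.75365087e-02  0.00000000e+00]
 [ 4.51639689e-01 -2.64007114e-01  0.00000000e+00]
 [ 4.48826232e-01 -4.12278767e-01  2.22044605e-16]] [[ 0.42942163 -0.18580609  0.2       ]
 [ 0.35954333 -0.24559204  0.2       ]]
```

```bash
cat >> h.py <<'E'
TH=np.radians(-72.5); ORG=np.array([.4813,.2038,0])
RS=Rot.from_euler('z',TH).as_matrix(); s=.5**.5
SEAT=RS@np.array([[s,0,-s],[0,1,0],[s,0,s]])   # columns: seat x,y,z in world
def seat(x,y,z): return ORG+[0,0,.030]+SEAT@np.array([x,y,z])
def down(yaw): return Rot.from_euler('z',yaw,degrees=True).as_matrix()@np.diag([1.,-1,-1])
def deltas(*goals,base=None):
    o=status.get_obs()
    p,R=base if base else (o['position'],Rot.from_quat(o['ee_rot']).as_matrix())
    for q,G in goals:
        print('turn',np.round(Rot.from_matrix(R.T@G).as_rotvec(degrees=True),1),'shift',np.round(R.T@(np.asarray(q)-p),4))
E
python3 -c "
from h import *
deltas(((.2264,-.582,.5),down(21.3)),((.44,-.03,.5),down(70)),((.54,-.056,.30),down(70)))"
```

```text
turn [-0.1  0.  -0.1] shift [ 1.000e-04 -5.000e-04 -2.554e-01]
turn [ -0.1  -0.  -48.8] shift [ 0.3992 -0.4376 -0.2549]
turn [ -0.1  -0.  -48.8] shift [ 0.483  -0.3769 -0.055 ]
```

Call:
play_rows(plan=[0, 0, 0, 0, 0, -0.255, 1, 0, 0, 0, 0, 0, -0.255, 1, 0, 0, 0, 0, 0, -0.255, 1, 0, 0, 0, 0, 0, -0.255, 1, 0, 0, 0, 0, 0, -0.255, 1, 0, 0, -48.8, 0.399, -0.438, -0.255, 1, 0, 0, -48.8, 0.399, -0.438, -0.255, 1, 0, 0, -48.8, 0.399, -0.438, -0.255, 1, 0, 0, -48.8, 0.399, -0.438, -0.255, 1, 0, 0, -48.8, 0.399, -0.438, -0.255, 1, 0, 0, -48.8, 0.399, -0.438, -0.255, 1, 0, 0, -48.8, 0.399, -0.438, -0.255, 1, 0, 0, -48.8, 0.399, -0.438, -0.255, 1, 0, 0, -48.8, 0.399, -0.438, -0.255, 1, 0, 0, -48.8, 0.399, -0.438, -0.255, 1, 0, 0, -48.8, 0.399, -0.438, -0.255, 1])

```text
clock: 2.1
position: [0.4398, -0.0274, 0.4994]
ee_rot: [0.818, 0.576, -0.0, -0.001]
ft_force: [-0.6, -1.0, -0.1]
grip_width: 1.002
grasp_force: 0.0
```

```bash
python3 -c "
from h import *
deltas(((.567,-.056,.2),down(70)))"
```

```text
turn [-0.1  0.   0.3] shift [0.016  0.1298 0.2992]
```

Call:
play_rows(plan=[0, 0, 0, 0.016, 0.13, 0.299, 1, 0, 0, 0, 0.016, 0.13, 0.299, 1, 0, 0, 0, 0.016, 0.13, 0.299, 1, 0, 0, 0, 0.016, 0.13, 0.299, 1, 0, 0, 0, 0.016, 0.13, 0.299, 1, 0, 0, 0, 0.016, 0.13, 0.299, 1, 0, 0, 0, 0.016, 0.13, 0.299, 1])

```text
clock: 2.98
position: [0.5669, -0.0597, 0.2012]
ee_rot: [0.819, 0.574, -0.0, -0.001]
ft_force: [0.6, -0.4, 0.6]
grip_width: 1.0
grasp_force: 0.0
```

```bash
cat > m4.py <<'E'
from h import *
im,m=snap('wrist','pics/w1.png'); H=hsv(im)
red=((H[...,0]<14)|(H[...,0]>172))&(H[...,1]>90)&(H[...,2]>50)
c=blobs(red,400)[0]; r=cv2.minAreaRect(c); b=cv2.boxPoints(r); P=onz(m,b,.008)[:,:2]
L=np.linalg.norm(P-np.roll(P,1,0),axis=1); i=L.argmax(); d=P[i]-P[i-1]
print(r,'centre',P.mean(0),'L',L,'yaw',np.degrees(np.arctan2(d[1],d[0]))%180)
print(status.get_obs()['position'])
E
python3 m4.py
```

```text
((319.9999694824219, 172.99996948242188), (77.99998474121094, 53.99999237060547), 90.0) centre [ 0.56875181 -0.05525955] L [0.08992336 0.05810953 0.08989862 0.06344133] yaw 68.34818898403478
[ 0.56743085 -0.05936552  0.2027366 ]
```

View pics/w1.png

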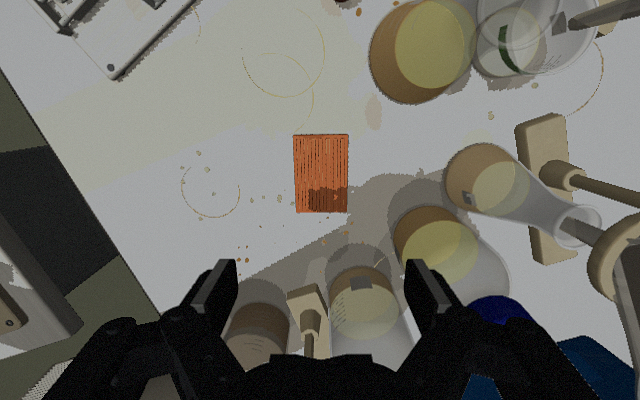

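The wrist view shows the tile clear at (320,173), with flasks standing to its right and below. I'll descend onto it.

```bash
python3 -c "
from h import *
deltas(((.5685,-.0555,.06),down(69.5)),((.5685,-.0555,.018),down(69.5)))"
```

```text
turn [ 0.1 -0.   0.5] shift [ 0.004  -0.0005  0.1427]
turn [ 0.1 -0.   0.5] shift [ 0.004  -0.0005  0.1847]
```

Call:
play_rows(plan=[0, 0, 0.5, 0.004, 0, 0.143, 1, 0, 0, 0.5, 0.004, 0, 0.143, 1, 0, 0, 0.5, 0.004, 0, 0.143, 0.85, 0, 0, 0.5, 0.004, 0, 0.165, 0.8, 0, 0, 0.5, 0.004, 0, 0.18, 0.8, 0, 0, 0.5, 0.004, 0, 0.182, 0.8, 0, 0, 0.5, 0.004, 0, 0.182, 0.8])

```text
clock: 3.9
position: [0.5695, -0.0554, 0.0206]
ee_rot: [0.821, 0.57, 0.001, 0.001]
ft_force: [0.4, 0.4, 0.1]
grip_width: 0.798
grasp_force: 0.0
```

```bash
cat > m5.py <<'E'
from h import *
import sys
im,m=snap('wrist',sys.argv[1]); o=status.get_obs(); print(o['position'],o['ft_force'],o['grip_width'],o['grasp_force'],o['joint_pos'].round(2),np.round(Rot.from_quat(o['ee_rot']).as_matrix(),3).tolist())
E
python3 m5.py pics/w2.png
```

```text
[ 0.56948343 -0.05541573  0.02057477] [-0.05008876 -0.56152558  0.50888368] 0.8061976434035866 0.0 [ 0.52  0.53 -0.61  1.79  0.37  0.94 -0.61] [[0.35, 0.937, 0.002], [0.937, -0.35, -0.0], [0.0, 0.002, -1.0]]
```

View pics/w2.png

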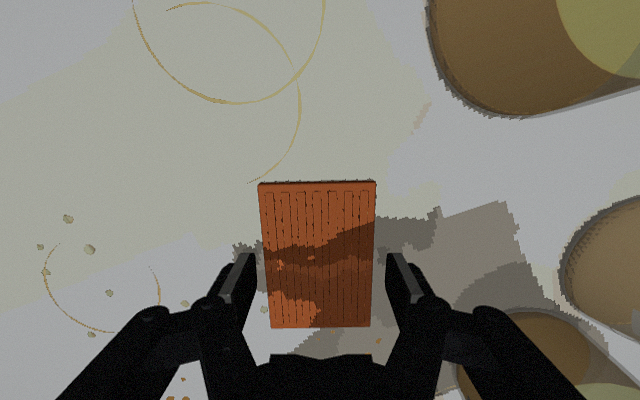

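The fingers straddle the tile at (250,260) and (390,260), with the tile centred between them. I'll lower in small steps and check the force.

Call:
play_rows(plan=[0, 0, 0, 0, 0, 0.003, 0.76, 0, 0, 0, 0, 0, 0.005, 0.75, 0, 0, 0, 0, 0, 0.005, 0.75])

```text
clock: 4.32
position: [0.5686, -0.0553, 0.0142]
ee_rot: [0.821, 0.57, -0.0, -0.0]
ft_force: [0.6, -1.0, 0.4]
grip_width: 0.75
grasp_force: 0.0
```

Call:
play_rows(plan=[0, 0, 0, 0, 0, 0.001, 0.75, 0, 0, 0, 0, 0, 0.002, 0.75, 0, 0, 0, 0, 0, 0.002, 0.75])

```text
clock: 4.7
position: [0.5686, -0.0553, 0.0122]
ee_rot: [0.821, 0.57, -0.0, -0.0]
ft_force: [-0.9, 0.6, 0.7]
grip_width: 0.752
grasp_force: 0.0
```

Call:
play_rows(plan=[0, 0, 0, 0, 0, 0.001, 0.75, 0, 0, 0, 0, 0, 0.002, 0.75, 0, 0, 0, 0, 0, 0.002, 0.75])

```text
clock: 5.08
position: [0.5686, -0.0553, 0.0102]
ee_rot: [0.821, 0.57, -0.0, -0.0]
ft_force: [0.7, 0.3, -0.6]
grip_width: 0.751
grasp_force: 0.0
```

Call:
play_rows(plan=[0, 0, 0, 0, 0, 0.001, 0.75, 0, 0, 0, 0, 0, 0.002, 0.75, 0, 0, 0, 0, 0, 0.002, 0.75])

```text
clock: 5.45
position: [0.5687, -0.0553, 0.0082]
ee_rot: [0.821, 0.57, -0.0, -0.0]
ft_force: [-0.2, 0.7, 0.3]
grip_width: 0.752
grasp_force: 0.0
```

Call:
play_rows(plan=[0, 0, 0, 0, 0, 0, 0.6, 0, 0, 0, 0, 0, 0, 0.6, 0, 0, 0, 0, 0, 0, 0.6, 0, 0, 0, 0, 0, 0, 0.6], squeeze=50)

```text
clock: 5.95
position: [0.57, -0.0554, 0.0096]
ee_rot: [0.821, 0.57, 0.001, 0.001]
ft_force: [-1.1, -0.5, 8.7]
grip_width: 0.685
grasp_force: 59.2
```

Gripped. I'll lift it and work out the pose for putting it on the stand back side out.

Call:
play_rows(plan=[0, 0, 0, 0, 0, -0.01, 0.6, 0, 0, 0, 0, 0, -0.04, 0.6, 0, 0, 0, 0, 0, -0.09, 0.6, 0, 0, 0, 0, 0, -0.14, 0.6, 0, 0, 0, 0, 0, -0.19, 0.6, 0, 0, 0, 0, 0, -0.24, 0.6, 0, 0, 0, 0, 0, -0.24, 0.6, 0, 0, 0, 0, 0, -0.24, 0.6])

```text
clock: 6.95
position: [0.5682, -0.0553, 0.2477]
ee_rot: [0.821, 0.57, -0.0, -0.0]
ft_force: [-0.2, 0.6, -0.4]
grip_width: 0.686
grasp_force: 54.0
```

```bash
cat > m6.py <<'E'
from h import *
o=status.get_obs(); print(o['position'],o['grip_width'],o['grasp_force'],o['joint_pos'].round(2))
G=np.c_[-SEAT[:,0],SEAT[:,1],-SEAT[:,2]]
def tcp(c,R,off): return c-R@np.array(off)
off=[0,0,.0055]
p=[seat(.055,-.004,.13),seat(.055,-.004,.03)]
print(p)
deltas((tcp(seat(.055,-.004,.13),G,off),down(107.5)),*[(tcp(seat(*q),G,off),G) for q in [(.055,-.004,.13),(.052,-.004,.03),(.05,-.004,.006)]])
E
python3 m6.py
```

```text
[ 0.5681626  -0.05530714  0.24770925] 0.6855703361512363 54.02290642261505 [ 0.6   0.28 -0.7   1.57  0.19  1.35 -0.48]
[array([0.4615378 , 0.25317566, 0.16081475]), array([0.48280091, 0.18573768, 0.09010408])]
turn [ -0.1   0.  -38. ] shift [ 0.2549 -0.21    0.083 ]
turn [-14.9 -43.3 -35.9] shift [ 0.2549 -0.21    0.083 ]
turn [-14.9 -43.3 -35.9] shift [ 0.2009 -0.1678  0.1559]
turn [-14.9 -43.3 -35.9] shift [ 0.1886 -0.1582  0.1742]
```

Call:
play_rows(plan=[-1, -3, -3, 0.02, -0.02, 0, 0.6, -3, -9, -8, 0.06, -0.05, 0, 0.6, -6, -17, -14, 0.1, -0.08, 0.01, 0.6, -9, -26, -22, 0.15, -0.12, 0.03, 0.6, -12, -35, -29, 0.2, -0.165, 0.055, 0.6, -14.9, -43.3, -35.9, 0.24, -0.2, 0.075, 0.6, -14.9, -43.3, -35.9, 0.255, -0.21, 0.083, 0.6, -14.9, -43.3, -35.9, 0.255, -0.21, 0.083, 0.6, -14.9, -43.3, -35.9, 0.255, -0.21, 0.083, 0.6, -14.9, -43.3, -35.9, 0.255, -0.21, 0.083, 0.6])

```text
clock: 8.2
position: [0.462, 0.2554, 0.1658]
ee_rot: [0.548, 0.744, -0.226, 0.309]
ft_force: [0.4, -0.0, -0.9]
grip_width: 0.682
grasp_force: 54.0
```

```bash
python3 m6.py; python3 -c "
from h import *
snap('wrist','pics/w3.png')
o=status.get_obs(); G=np.c_[-SEAT[:,0],SEAT[:,1],-SEAT[:,2]]
print(Rot.from_matrix(G.T@Rot.from_quat(o['ee_rot']).as_matrix()).as_rotvec(degrees=True))"
```

```text
[0.4619745  0.25542773 0.165829  ] 0.6815378918867786 54.042052030563354 [-0.33  0.62 -0.83  1.63  0.91  1.79 -1.04]
[array([0.4615378 , 0.25317566, 0.16081475]), array([0.48280091, 0.18573768, 0.09010408])]
turn [ 0.  45.  -0.2] shift [ 0.0021 -0.0011 -0.0005]
turn [-0.1  0.  -0.2] shift [ 0.0021 -0.0011 -0.0005]
turn [-0.1  0.  -0.2] shift [ 0.0051 -0.001   0.0995]
turn [-0.1  0.  -0.2] shift [ 0.0071 -0.0009  0.1235]
[ 0.08007983 -0.00986762  0.22716275]
```

View pics/w3.png

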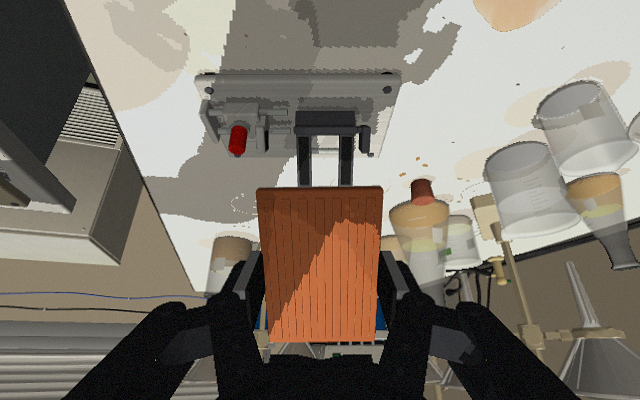

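The view shows the tile gripped squarely, ribs facing the camera. The prongs are at (303,160) and (347,160), the ledge bar at (325,120), the stop at (366,138) and the knob at (238,140). I'll compare the predicted seat points with these pixels.

```bash
python3 - <<'E'
from h import *
m=viewer.camera_model('wrist')
names=['ledge00-','ledge00+','ledge18-','ledge18+','prong52-','prong52+','stop0','stop16_18','x20-','x20+']
X=[seat(*q) for q in [(0,-.026,0),(0,.026,0),(0,-.026,.018),(0,.026,.018),(.052,-.026,0),(.052,.026,0),(0,.03,.007),(.016,.03,.018),(.02,-.026,0),(.02,.026,0)]]+[ORG+RS@np.array(q) for q in [(-.039,-.105,.012),(-.039,.061,.012)]]
for n,u in zip(names+['plate--','plate-+'],proj(m,X)): print(n,u.round(1))
im=cv2.imread('pics/w3.png')[60:200,180:420]
cv2.imwrite('pics/c3.png',cv2.resize(im,None,fx=3.3,fy=3.3,interpolation=cv2.INTER_CUBIC))
E
```

```text
ledge00- [292.7 131.5]
ledge00+ [351.9 131.3]
ledge18- [290.8 133.7]
ledge18+ [354.1 133.5]
prong52- [294.6 188.3]
prong52+ [350.1 188.2]
stop0 [357.4 132.2]
stop16_18 [358.2 153. ]
x20- [293.5 154.2]
x20+ [351.2 154. ]
plate-- [189.4  81.7]
plate-+ [399.8  80.9]
```

View pics/c3.png

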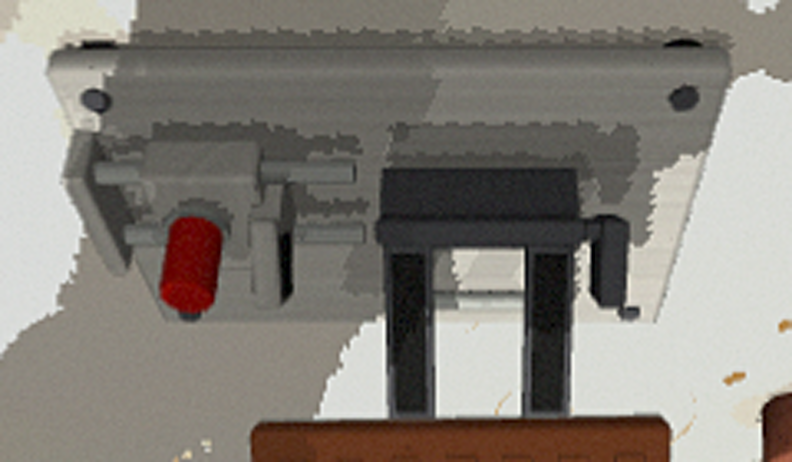

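The ledge height matches, but the prongs sit about 3 mm further in +y than predicted. I'll correct for that and approach.

Call:
play_rows(plan=[0, 0, 0, 0.002, 0.002, 0.04, 0.6, 0, 0, 0, 0.003, 0.002, 0.08, 0.6, 0, 0, 0, 0.005, 0.002, 0.1, 0.6, 0, 0, 0, 0.005, 0.002, 0.112, 0.6, 0, 0, 0, 0.005, 0.002, 0.116, 0.6, 0, 0, 0, 0.005, 0.002, 0.12, 0.6, 0, 0, 0, 0.005, 0.002, 0.12, 0.6, 0, 0, 0, 0.005, 0.002, 0.12, 0.6])

```text
clock: 9.25
position: [0.4874, 0.1806, 0.0772]
ee_rot: [0.547, 0.745, -0.226, 0.309]
ft_force: [-0.1, -0.3, 0.2]
grip_width: 0.684
grasp_force: 54.0
```

```bash
sed -i 's/^TH=.*/TH=np.radians(-72.5); ORG=np.array([.4842,.2047,0])/' h.py; cat > fs.py <<'E'
from h import *
o=status.get_obs(); R=Rot.from_quat(o['ee_rot']).as_matrix()
print('clock',o['clock'],'tcp seat',(SEAT.T@(o['position']-ORG-[0,0,.03])*1e3).round(1),'force seat',(SEAT.T@o['ft_force']).round(1),'j',o['joint_pos'].round(2),'grip',o['grip_width'])
E
python3 fs.py
```

```text
clock 9.25 tcp seat [50.3 -4.2 16.4] force seat [ 0.3 -0.2 -0. ] j [-0.23  0.67 -0.77  1.78  1.    1.61 -1.08] grip 0.6842532398131257
```

Call:
play_rows(plan=[0, 0, 0, 0, 0, 0.003, 0.6, 0, 0, 0, 0, 0, 0.005, 0.6, 0, 0, 0, 0, 0, 0.006, 0.6, 0, 0, 0, 0, 0, 0.006, 0.6])

```text
clock: 9.75
position: [0.4886, 0.1762, 0.0728]
ee_rot: [0.547, 0.745, -0.226, 0.309]
ft_force: [-1.3, 0.8, 1.9]
grip_width: 0.685
grasp_force: 54.3
```

```bash
python3 fs.py
```

```text
clock 9.75 tcp seat [50.5 -4.4 10.1] force seat [ 0.5 -1.   2.2] j [-0.23  0.67 -0.77  1.78  1.    1.6  -1.08] grip 0.6846640922565806
```

Call:
play_rows(plan=[0, 0, 0, 0.001, 0, 0.0005, 0.6, 0, 0, 0, 0.002, 0, 0.0005, 0.6, 0, 0, 0, 0.003, 0, 0.0005, 0.6, 0, 0, 0, 0.004, 0, 0.0005, 0.6, 0, 0, 0, 0.004, 0, 0.0005, 0.6])

```text
clock: 10.38
position: [0.4884, 0.1788, 0.0702]
ee_rot: [0.547, 0.745, -0.226, 0.309]
ft_force: [0.4, 2.4, 6.6]
grip_width: 0.684
grasp_force: 54.7
```

```bash
python3 fs.py
```

```text
clock 10.375 tcp seat [46.8 -3.8 10.1] force seat [3.2 1.1 6.2] j [-0.23  0.68 -0.77  1.78  1.    1.6  -1.09] grip 0.684336937348599
```

Call:
play_rows(plan=[0, 0, 0, 0.001, 0, 0, 0.6, 0, 0, 0, 0.002, 0, 0, 0.6, 0, 0, 0, 0.002, 0, 0, 0.6])

```text
clock: 10.75
position: [0.488, 0.1802, 0.0688]
ee_rot: [0.547, 0.745, -0.226, 0.309]
ft_force: [0.9, 2.8, 6.4]
grip_width: 0.687
grasp_force: 54.7
```

```bash
python3 fs.py
```

```text
clock 10.75 tcp seat [44.8 -3.8 10.1] force seat [2.8 1.7 6.2] j [-0.23  0.68 -0.77  1.78  1.    1.6  -1.09] grip 0.6865728825507128
```

Call:
play_rows(plan=[0, 0, 0, 0.001, 0, 0, 0.6, 0, 0, 0, 0.002, 0, 0, 0.6, 0, 0, 0, 0.002, 0, 0, 0.6])

```text
clock: 11.12
position: [0.4878, 0.1808, 0.0682]
ee_rot: [0.547, 0.744, -0.226, 0.31]
ft_force: [0.1, -0.3, 11.5]
grip_width: 0.688
grasp_force: 54.9
```

```bash
python3 fs.py
```

```text
clock 11.125 tcp seat [43.9 -3.8 10.1] force seat [ 8.3 -0.   7.9] j [-0.24  0.68 -0.77  1.78  1.01  1.6  -1.09] grip 0.6876805536949177
```

Ledge contact is felt. I'll release and retreat.

Call:
play_rows(plan=[0, 0, 0, -0.001, 0, 0, 0.72, 0, 0, 0, -0.001, 0, 0, 0.76, 0, 0, 0, -0.001, 0, 0, 0.8, 0, 0, 0, -0.001, 0, 0, 0.9, 0, 0, 0, -0.001, 0, 0, 0.9, 0, 0, 0, -0.001, 0, -0.02, 0.9, 0, 0, 0, -0.001, 0, -0.06, 0.9, 0, 0, 0, -0.001, 0, -0.11, 0.9, 0, 0, 0, -0.001, 0, -0.11, 0.9, 0, 0, 0, -0.001, 0, -0.11, 0.9])

```text
clock: 12.38
position: [0.4638, 0.2548, 0.1452]
ee_rot: [0.547, 0.745, -0.226, 0.309]
ft_force: [0.1, -0.9, -0.5]
grip_width: 0.897
grasp_force: 0.0
```

```bash
cat > m7.py <<'E'
from h import *
im,m=snap('wrist','pics/w4.png'); H=hsv(im)
red=((H[...,0]<14)|(H[...,0]>172))&(H[...,1]>90)&(H[...,2]>50)
c=blobs(red,1500)[0]; a=cv2.approxPolyDP(cv2.convexHull(c),8,True).reshape(-1,2)
n=SEAT[:,2]; p0=seat(0,0,.008)
u=cv2.undistortPoints(a.astype(float).reshape(-1,1,2),K(m),m['D']).reshape(-1,2)
d=np.c_[u,np.ones(len(u))]@m['R']; C=-m['R'].T@m['t']
X=C+d*((n@(p0-C))/(d@n))[:,None]
print('corners px',a.tolist(),'seat mm',((X-ORG-[0,0,.03])@SEAT*1e3).round(1).tolist())
G1=np.c_[-SEAT[:,1],SEAT[:,2],-SEAT[:,0]]; G2=np.c_[SEAT[:,1],-SEAT[:,2],-SEAT[:,0]]
up=seat(.09,-.002,.004)+[0,0,.16]
deltas((up,down(107.5)),(up,down(197.5)),(up,G1),(seat(.16,-.002,.004),G1),(up,G2))
E
python3 fs.py; python3 m7.py
```

```text
clock 12.375 tcp seat [ 43.4  -4.4 119.6] force seat [ 0.3 -0.2 -1. ] j [-0.34  0.65 -0.82  1.64  0.92  1.77 -1.06] grip 0.8970641765374847
corners px [[285, 151], [357, 154], [353, 249], [288, 248]] seat mm [[-0.3, -32.1, 8.0], [2.1, 26.9, 8.0], [89.4, 26.8, 8.0], [88.4, -32.8, 8.0]]
turn [-0.  45.  -0.1] shift [-0.1595  0.0026  0.0017]
turn [-35.2  35.2 -85. ] shift [-0.1595  0.0026  0.0017]
turn [-69.3  69.3 -69.3] shift [-0.1595  0.0026  0.0017]
turn [-69.3  69.3 -69.3] shift [-0.1163  0.0027  0.1148]
turn [69.3 69.3 69.2] shift [-0.1595  0.0026  0.0017]
```

View pics/w4.png

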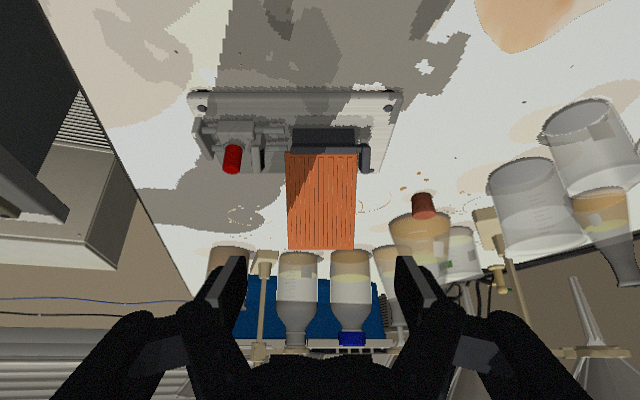

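The tile stands on the ledge at px (285–357, 151–249), back side out, with its centre at y ≈ −3 mm. Next I'll swing the hand over to grip the tile by its faces from the top.

Call:
play_rows(plan=[0, 10, 0, -0.04, 0, -0.02, 0.9, 0, 20, 0, -0.09, 0, -0.02, 0.9, 0, 30, 0, -0.13, 0.002, -0.01, 0.9, 0, 40, 0, -0.16, 0.002, 0, 0.8, 0, 45, 0, -0.16, 0.002, 0.002, 0.7, -69.3, 69.3, -69.3, -0.16, 0.002, 0.002, 0.6, -69.3, 69.3, -69.3, -0.16, 0.002, 0.002, 0.5, -69.3, 69.3, -69.3, -0.16, 0.002, 0.002, 0.5, -69.3, 69.3, -69.3, -0.16, 0.002, 0.002, 0.5, -69.3, 69.3, -69.3, -0.16, 0.002, 0.002, 0.5, -69.3, 69.3, -69.3, -0.16, 0.002, 0.002, 0.5, -69.3, 69.3, -69.3, -0.16, 0.002, 0.002, 0.5, -69.3, 69.3, -69.3, -0.16, 0.002, 0.002, 0.5, -69.3, 69.3, -69.3, -0.16, 0.002, 0.002, 0.5, -69.3, 69.3, -69.3, -0.16, 0.002, 0.002, 0.5, -69.3, 69.3, -69.3, -0.16, 0.002, 0.002, 0.5, -69.3, 69.3, -69.3, -0.16, 0.002, 0.002, 0.5])

```text
clock: 14.55
position: [0.4998, 0.1463, 0.2572]
ee_rot: [-0.14, 0.914, 0.377, -0.058]
ft_force: [0.2, -0.3, -0.6]
grip_width: 0.498
grasp_force: 0.0
```

```bash
cat > m8.py <<'E'
from h import *
G1=np.c_[-SEAT[:,1],SEAT[:,2],-SEAT[:,0]]; G2=np.c_[SEAT[:,1],-SEAT[:,2],-SEAT[:,0]]
deltas((seat(.16,-.003,.004),G1),(seat(.074,-.003,.004),G1),(seat(.16,-.003,.004),G2))
E
python3 fs.py; python3 m8.py
```

```text
clock 14.55 tcp seat [203.3  -2.7 117.9] force seat [-0.2  0.1 -0.7] j [ 0.98  0.59 -1.23  1.66 -0.23  1.35  1.73] grip 0.49825736238658563
turn [-0.1  0.1 -0.1] shift [ 0.0002 -0.1139  0.0435]
turn [-0.1  0.1 -0.1] shift [ 0.0003 -0.1137  0.1295]
turn [1.000e-01 2.000e-01 1.799e+02] shift [ 0.0002 -0.1139  0.0435]
```

Call:
play_rows(plan=[0, 0, 0, 0, -0.05, 0.02, 0.5, 0, 0, 0, 0, -0.1, 0.04, 0.5, 0, 0, 0, 0, -0.114, 0.044, 0.5, 0, 0, 0, 0, -0.114, 0.044, 0.5, 0, 0, 0, 0, -0.114, 0.06, 0.5, 0, 0, 0, 0, -0.114, 0.08, 0.5, 0, 0, 0, 0, -0.114, 0.09, 0.5, 0, 0, 0, 0, -0.114, 0.09, 0.5])

```text
clock: 15.55
position: [0.5048, 0.1308, 0.113]
ee_rot: [-0.141, 0.913, 0.378, -0.058]
ft_force: [-0.6, -0.2, -0.4]
grip_width: 0.5
grasp_force: 0.0
```

```bash
python3 fs.py; python3 m8.py; python3 -c "
from h import *
snap('wrist','pics/w5.png')"
```

```text
clock 15.55 tcp seat [112.9  -2.6   4.4] force seat [-0.3 -0.6 -0.3] j [ 0.9   0.78 -1.09  1.75 -0.1   1.16  1.82] grip 0.4998432729137939
turn [ 0.  -0.   0.1] shift [ 0.0004 -0.0004 -0.0471]
turn [ 0.  -0.   0.1] shift [ 0.0004 -0.0004  0.0389]
turn [   0.     0.  -179.9] shift [ 0.0004 -0.0004 -0.0471]
```

View pics/w5.png

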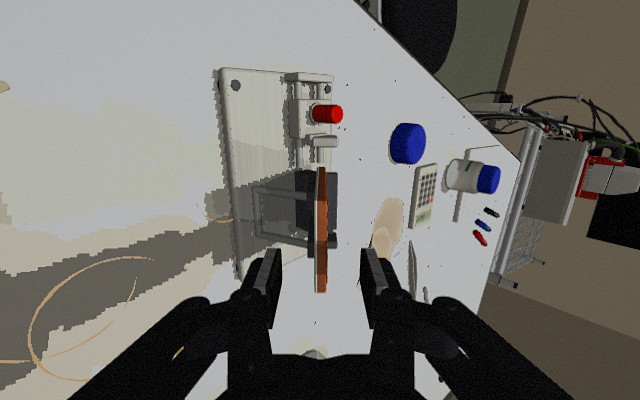

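The tile is seen edge-on at px x = 320, midway between the fingers at 265 and 375. I'll advance and grip.

Call:
play_rows(plan=[0, 0, 0, 0, 0, 0.015, 0.5, 0, 0, 0, 0, 0, 0.03, 0.5, 0, 0, 0, 0, 0, 0.039, 0.4, 0, 0, 0, 0, 0, 0.039, 0.3, 0, 0, 0, 0, 0, 0.039, 0.2, 0, 0, 0, 0, 0, 0.039, 0.12, 0, 0, 0, 0, 0, 0.039, 0.05, 0, 0, 0, 0, 0, 0.039, 0, 0, 0, 0, 0, 0, 0.039, 0, 0, 0, 0, 0, 0, 0.039, 0], squeeze=40)

```text
clock: 16.85
position: [0.4973, 0.1566, 0.0861]
ee_rot: [-0.141, 0.913, 0.379, -0.058]
ft_force: [-1.0, -0.0, 6.8]
grip_width: 0.086
grasp_force: 39.1
```

```bash
python3 fs.py
```

```text
clock 16.85 tcp seat [74.9 -2.   4.4] force seat [ 4.6 -0.9  5. ] j [ 0.86  0.8  -1.08  1.79 -0.1   1.08  1.82] grip 0.08636690636673926
```

Gripped by the faces. I'll lift along the rest and check the turning direction.

Call:
play_rows(plan=[0, 0, 0, 0, 0, -0.01, 0, 0, 0, 0, 0, 0, -0.03, 0, 0, 0, 0, 0, 0, -0.06, 0, 0, 0, 0, 0, 0, -0.095, 0, 0, 0, 0, 0, 0, -0.11, 0, 0, 0, 8, 0, 0, -0.11, 0, 0, 0, 16, 0, 0, -0.11, 0, 0, 0, 20, 0, 0, -0.11, 0, 0, 0, 20, 0, 0, -0.11, 0])

```text
clock: 17.98
position: [0.5201, 0.0819, 0.1625]
ee_rot: [0.02, 0.924, 0.362, -0.123]
ft_force: [0.3, 0.1, -0.6]
grip_width: 0.084
grasp_force: 39.4
```

```bash
python3 fs.py
```

```text
clock 17.975 tcp seat [184.1  -2.7   3.2] force seat [-0.4  0.4 -0.4] j [ 0.91  0.69 -1.02  1.66 -0.19  1.31  1.54] grip 0.08393502569205251
```

Call:
play_rows(plan=[0, 0, 10, 0, 0, 0, 0, 0, 0, 20, 0, 0, 0, 0, 0, 0, 30, 0, 0, 0, 0, 0, 0, 40, 0, 0, 0, 0, 0, 0, 50, 0, 0, 0, 0, 0, 0, 60, 0, 0, 0, 0, 0, 0, 70, 0, 0, 0, 0, 0, 0, 80, 0, 0, 0, 0, 0, 0, 90, 0, 0, 0, 0, 0, 0, 100, 0, 0, 0, 0, 0, 0, 110, 0, 0, 0, 0, 0, 0, 120, 0, 0, 0, 0, 0, 0, 130, 0, 0, 0, 0, 0, 0, 140, 0, 0, 0, 0, 0, 0, 150, 0, 0, 0, 0, 0, 0, 160, 0, 0, 0, 0, 0, 0, 160, 0, 0, 0, 0, 0, 0, 160, 0, 0, 0, 0])

```text
clock: 20.23
position: [0.5202, 0.082, 0.1626]
ee_rot: [0.913, 0.143, -0.057, -0.379]
ft_force: [0.6, 0.5, -1.1]
grip_width: 0.085
grasp_force: 39.3
```

```bash
cat > m9.py <<'E'
from h import *
G2=np.c_[SEAT[:,1],-SEAT[:,2],-SEAT[:,0]]
deltas((seat(.180,-.003,.005),G2),(seat(.080,-.003,.0055),G2))
E
python3 fs.py; python3 m9.py; python3 -c "
from h import *
snap('wrist','pics/w6.png')"
```

```text
clock 20.225 tcp seat [184.2  -2.6   3.3] force seat [-1.   0.8 -0.6] j [ 0.51  0.49 -0.45  1.68 -0.52  1.38 -0.98] grip 0.08477401318889495
turn [-0.  -0.   0.3] shift [-0.0004 -0.0017  0.0042]
turn [-0.  -0.   0.3] shift [-0.0005 -0.0021  0.1042]
```

View pics/w6.png

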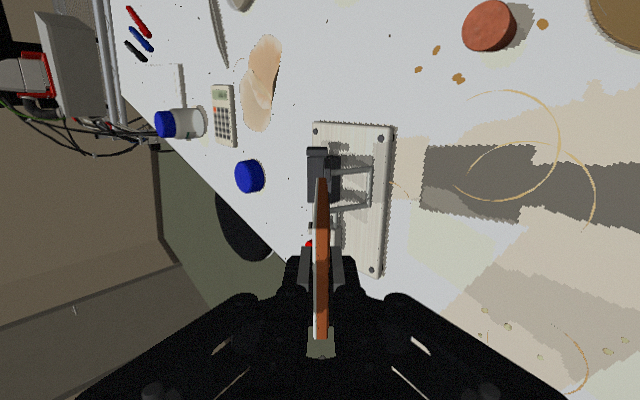

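The tile is now held with the glazed white face to the front (left) and the brown back toward the rest. I'll lower it 3 mm off the rest.

Call:
play_rows(plan=[0, 0, 0.3, 0, -0.0035, 0.02, 0, 0, 0, 0.3, 0, -0.0035, 0.05, 0, 0, 0, 0.3, 0, -0.0035, 0.08, 0, 0, 0, 0.3, 0, -0.0035, 0.095, 0, 0, 0, 0.3, 0, -0.0035, 0.102, 0, 0, 0, 0.3, 0, -0.0035, 0.102, 0, 0, 0, 0.3, 0, -0.0035, 0.102, 0])

```text
clock: 21.15
position: [0.4971, 0.1529, 0.093]
ee_rot: [0.913, 0.139, -0.06, -0.378]
ft_force: [-5.4, -0.3, -2.4]
grip_width: 0.089
grasp_force: 40.6
```

```bash
python3 fs.py; python3 m9.py
```

```text
clock 21.15 tcp seat [82.2 -3.3  6.9] force seat [-2.7 -5.3 -0.8] j [ 0.44  0.54 -0.49  1.81 -0.55  1.17 -0.98] grip 0.0887195158044619
turn [-0.   0.1 -0.3] shift [ 0.0002  0.0018 -0.0978]
turn [-0.   0.1 -0.3] shift [0.0003 0.0014 0.0022]
```

The tile is brushing the fixed stop. I'll raise it, shift 3 mm away, then go down onto the ledge.

Call:
play_rows(plan=[0, 0, 0, 0, 0, -0.012, 0, 0, 0, 0, -0.003, 0, -0.012, 0, 0, 0, 0, -0.003, 0, 0, 0, 0, 0, 0, -0.003, 0.003, 0.002, 0, 0, 0, 0, -0.003, 0.003, 0.004, 0, 0, 0, 0, -0.003, 0.003, 0.005, 0, 0, 0, 0, -0.003, 0.003, 0.005, 0])

```text
clock: 22.02
position: [0.4945, 0.1542, 0.0878]
ee_rot: [0.913, 0.138, -0.059, -0.379]
ft_force: [-0.2, 4.9, 2.3]
grip_width: 0.083
grasp_force: 40.8
```

```bash
python3 fs.py
```

```text
clock 22.025 tcp seat [77.1 -5.3  4.6] force seat [-1.8  1.2  5. ] j [ 0.44  0.54 -0.49  1.82 -0.56  1.16 -0.98] grip 0.08310677399564197
```

Call:
play_rows(plan=[0, 0, 0, 0, 0, 0.001, 0, 0, 0, 0, 0, 0, 0.002, 0, 0, 0, 0, 0, 0, 0.003, 0, 0, 0, 0, 0, 0, 0.003, 0])

```text
clock: 22.52
position: [0.4942, 0.156, 0.086]
ee_rot: [0.913, 0.138, -0.059, -0.379]
ft_force: [-0.7, 2.8, 5.8]
grip_width: 0.086
grasp_force: 41.4
```

```bash
python3 fs.py
```

```text
clock 22.525 tcp seat [74.5 -5.1  4.6] force seat [2.1 0.2 6.1] j [ 0.44  0.54 -0.49  1.82 -0.56  1.15 -0.98] grip 0.08573523242166937
```

Call:
play_rows(plan=[0, 0, 0, 0, 0, 0.001, 0, 0, 0, 0, 0, 0, 0.0015, 0, 0, 0, 0, 0, 0, 0.0015, 0])

```text
clock: 22.9
position: [0.4943, 0.1563, 0.0857]
ee_rot: [0.913, 0.138, -0.058, -0.379]
ft_force: [-3.3, -3.4, 16.0]
grip_width: 0.083
grasp_force: 43.1
```

```bash
python3 fs.py
```

```text
clock 22.9 tcp seat [74.2 -4.9  4.6] force seat [12.9 -4.2  9.8] j [ 0.44  0.54 -0.49  1.82 -0.56  1.15 -0.98] grip 0.08299938879534144
```

Call:
play_rows(plan=[0, 0, 0, 0, 0, -0.001, 0, 0, 0, 0, 0, 0, -0.001, 0.12, 0, 0, 0, 0, 0, -0.001, 0.2, 0, 0, 0, 0, 0, -0.001, 0.35, 0, 0, 0, 0, 0, -0.001, 0.45, 0, 0, 0, 0, 0, -0.001, 0.45, 0, 0, 0, 0, 0, -0.001, 0.45, 0, 0, 0, 0, 0, -0.03, 0.45, 0, 0, 0, 0, 0, -0.08, 0.45, 0, 0, 0, 0, 0, -0.13, 0.45, 0, 0, 0, 0, 0, -0.13, 0.45, 0, 0, 0, 0, 0, -0.13, 0.45])

```text
clock: 24.4
position: [0.5208, 0.0694, 0.1757]
ee_rot: [0.913, 0.138, -0.059, -0.378]
ft_force: [0.1, 0.7, -0.9]
grip_width: 0.452
grasp_force: 0.0
```

```bash
cat > m10.py <<'E'
from h import *
import sys
ims=[]
for n,(u0,u1,v0,v1) in (('scene',(240,350,210,310)),('wrist',(240,440,100,300))):
    im,_=snap(n); ims.append(cv2.resize(im[v0:v1,u0:u1],(400,400),interpolation=cv2.INTER_CUBIC))
cv2.imwrite(sys.argv[1],cv2.cvtColor(np.hstack(ims),cv2.COLOR_RGB2BGR))
k=seat(0,0,0)  # knob pre-push pose: closed fingers on the -y side of the knob, tips at z=0.036
yk=-.074
H=down(107.5)
def st(x,y,z): return ORG+RS@np.array([x,y,z])
deltas((st(.05,-.16,.25),H),(st(-.003,-.16,.25),H),(st(-.003,-.115,.25),H))
E
python3 fs.py; python3 m10.py pics/c7.png
```

```text
clock 24.4 tcp seat [202.1  -5.7   4. ] force seat [-1.1  0.3 -0.2] j [ 0.53  0.48 -0.44  1.66 -0.52  1.41 -0.99] grip 0.4519641885657195
turn [-35.4 -35.1 -85.1] shift [-0.1545 -0.1151  0.0108]
turn [-35.4 -35.1 -85.1] shift [-0.1547 -0.1525  0.0484]
turn [-35.4 -35.1 -85.1] shift [-0.1097 -0.1528  0.0483]
```

View pics/c7.png

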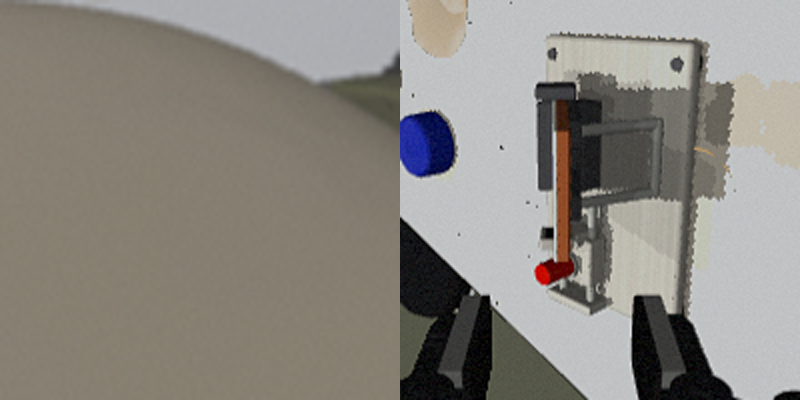

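The wrist view shows the tile upright on the rest at crop x ≈ 565, next to the stop, with the knob at crop (550,272). The arm blocks the scene camera. Next I'll move over the knob.

```bash
sed -i 's/^deltas.*/deltas((st(-.003,-.114,.2),H),(st(-.003,-.114,.12),H),(st(-.003,-.114,.048),H))/' m10.py; sed 's/^for n,(u0/for n,(u0/' m10.py >/dev/null; python3 - <<'E'
import re
exec(re.sub(r"ims=\[\][\s\S]*?(?=k=seat)","",open('m10.py').read()))
E
```

```text
turn [-35.4 -35.1 -85.1] shift [-0.1084 -0.1173  0.0836]
turn [-35.4 -35.1 -85.1] shift [-0.1081 -0.0607  0.1401]
turn [-35.4 -35.1 -85.1] shift [-0.1077 -0.0097  0.1909]
```

Call:
play_rows(plan=[0, 0, 0, 0, -0.04, -0.04, 0.3, 0, 0, 0, 0, -0.05, -0.05, 0.2, -9, -9, -21, -0.03, -0.075, -0.03, 0, -18, -18, -43, -0.06, -0.1, 0.02, 0, -27, -27, -64, -0.09, -0.11, 0.06, 0, -35.4, -35.1, -85.1, -0.108, -0.117, 0.084, 0, -35.4, -35.1, -85.1, -0.108, -0.117, 0.084, 0, -35.4, -35.1, -85.1, -0.108, -0.117, 0.084, 0, -35.4, -35.1, -85.1, -0.108, -0.117, 0.084, 0, -35.4, -35.1, -85.1, -0.108, -0.117, 0.084, 0, -35.4, -35.1, -85.1, -0.108, -0.117, 0.084, 0, -35.4, -35.1, -85.1, -0.108, -0.117, 0.084, 0])

```text
clock: 26.0
position: [0.3748, 0.1733, 0.1994]
ee_rot: [0.591, 0.807, -0.0, 0.001]
ft_force: [0.3, 0.2, 0.6]
grip_width: 0.0
grasp_force: 0.0
```

```bash
cat > m11.py <<'E'
from h import *
import sys
im,m=snap('wrist',sys.argv[1]); H=hsv(im); o=status.get_obs()
red=((H[...,0]<8)|(H[...,0]>174))&(H[...,1]>150)&(H[...,2]>60)
for c in blobs(red,40)[:3]:
    (u,v),r=cv2.minEnclosingCircle(c); q=c.reshape(-1,2)
    print('red',(u,v),r,q.min(0),q.max(0),'stand top mm',((onz(m,[(u,v)],.051)[0]-ORG)@RS*1e3).round(1))
print('tcp stand',((o['position']-ORG)@RS*1e3).round(1),'force stand',(o['ft_force']@RS).round(1),'j',o['joint_pos'].round(2),o['grip_width'],o['clock'])
R=Rot.from_quat(o['ee_rot']).as_matrix(); print('err turn',Rot.from_matrix(R.T@down(107.5)).as_rotvec(degrees=True).round(1))
E
python3 m11.py pics/w8.png
```

```text
red (357.1153869628906, 186.73077392578125) 8.758016586303711 [350 179] [364 195] stand top mm [ -5.7 -76.6  51. ]
tcp stand [  -2.5 -113.6  199.5] force stand [-0.7 -0.2  0.3] j [ 0.28 -0.09 -0.77  2.01 -0.07  1.2  -0.16] -0.004532927443194042 26.05
err turn [ 0.   0.1 -0. ]
```

View pics/w8.png

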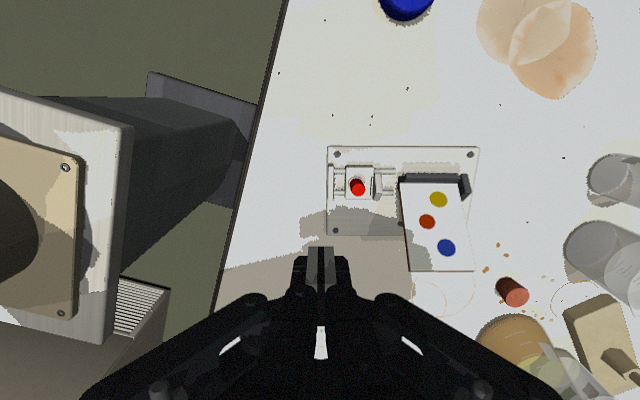

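The wrist view shows the tile on the stand, glazed face out with yellow, red and blue spots, and the knob at (357,187). I have now viewed 12 pictures, two over the limit of 10, so I'll work from numbers only from here. Next: descend behind the knob and push.

Call:
play_rows(plan=[0, 0, 0, 0.002, 0, 0.05, 0, 0, 0, 0, 0.002, 0, 0.1, 0, 0, 0, 0, 0.002, 0, 0.135, 0, 0, 0, 0, 0.002, 0, 0.151, 0, 0, 0, 0, 0.002, 0, 0.151, 0, 0, 0, 0, 0.002, 0, 0.151, 0])

```text
clock: 26.8
position: [0.3765, 0.1746, 0.05]
ee_rot: [0.593, 0.806, 0.001, 0.001]
ft_force: [-0.0, -0.1, 0.3]
grip_width: -0.002
grasp_force: 0.0
```

```bash
python3 m11.py pics/w9.png
```

```text
red (385.5, 266.5) 21.272146224975586 [373 246] [402 286] stand top mm [ -8.4 -78.1  51. ]
tcp stand [  -3.6 -111.7   50.1] force stand [ 1.3 -0.5 -0.4] j [ 0.22  0.18 -0.8   2.16  0.17  0.86 -0.37] 0.0023321944254363976 26.85
err turn [ 0.2  0.1 -0.2]
```

Call:
play_rows(plan=[0, 0, 0, 0.001, 0.006, 0, 0, 0, 0, 0, 0.001, 0.012, 0, 0, 0, 0, 0, 0.001, 0.016, 0, 0, 0, 0, 0, 0.001, 0.02, 0, 0, 0, 0, 0, 0.001, 0.024, 0, 0, 0, 0, 0, 0.001, 0.026, 0, 0, 0, 0, 0, 0.001, 0.026, 0, 0])

```text
clock: 27.72
position: [0.4003, 0.1831, 0.0489]
ee_rot: [0.592, 0.806, 0.0, 0.001]
ft_force: [-0.4, -0.5, 0.7]
grip_width: -0.002
grasp_force: 0.2
```

```bash
python3 m11.py pics/w10.png
```

```text
red (360.87677001953125, 276.44549560546875) 13.44616985321045 [350 263] [374 289] stand top mm [ -4.3 -65.1  51. ]
red (476.5, 336.0) 13.82941722869873 [463 328] [490 341] stand top mm [33.7 -0.2 51. ]
red (360.58660888671875, 257.39764404296875) 8.51585578918457 [354 249] [368 263] stand top mm [-15.2 -65.7  51. ]
tcp stand [ -4.6 -86.5  49. ] force stand [ 0.3 -0.1 -0. ] j [ 0.2   0.24 -0.78  2.1   0.22  0.88 -0.4 ] -0.0005936277880151776 27.775
err turn [ 0.1  0.  -0.1]
```

Call:
play_rows(plan=[0, 0, 0, 0, 0.003, 0, 0, 0, 0, 0, 0, 0.006, 0, 0, 0, 0, 0, 0, 0.008, 0, 0, 0, 0, 0, 0, 0.008, 0, 0])

```text
clock: 28.28
position: [0.408, 0.1855, 0.049]
ee_rot: [0.592, 0.806, 0.0, 0.001]
ft_force: [-0.7, -0.8, -0.8]
grip_width: -0.0
grasp_force: 0.3
```

```bash
python3 m11.py pics/w11.png
```

```text
red (361.2123107910156, 277.30511474609375) 12.89962100982666 [350 265] [374 289] stand top mm [ -3.8 -56.8  51. ]
tcp stand [ -4.6 -78.5  49. ] force stand [ 0.1  0.2 -0.2] j [ 0.19  0.26 -0.77  2.08  0.23  0.89 -0.41] 0.0010649355261947635 28.325
err turn [ 0.1  0.  -0.1]
```

Now in 1 mm steps until the force rises.

Call:
play_rows(plan=[0, 0, 0, 0, 0.001, 0, 0, 0, 0, 0, 0, 0.002, 0, 0, 0, 0, 0, 0, 0.003, 0, 0, 0, 0, 0, 0, 0.003, 0, 0])

```text
clock: 28.82
position: [0.41, 0.1861, 0.0488]
ee_rot: [0.592, 0.806, -0.001, 0.0]
ft_force: [-6.5, -1.2, 3.5]
grip_width: 0.001
grasp_force: 2.9
```

```bash
python3 m11.py pics/w12.png
```

```text
red (361.1134033203125, 278.2886657714844) 12.333247184753418 [350 266] [373 289] stand top mm [ -3.3 -54.8  51. ]
tcp stand [ -4.6 -76.4  48.8] force stand [-0.5 -5.2  3. ] j [ 0.19  0.26 -0.77  2.08  0.24  0.89 -0.41] 0.002173763990079629 28.875
err turn [-0.   0.1 -0.1]
```

Call:
play_rows(plan=[0, 0, 0, 0, 0.001, 0, 0, 0, 0, 0, 0, 0.0015, 0, 0, 0, 0, 0, 0, 0.0015, 0, 0])

```text
clock: 29.25
position: [0.4103, 0.1862, 0.0486]
ee_rot: [0.592, 0.806, -0.002, -0.0]
ft_force: [-11.8, -3.5, 9.0]
grip_width: -0.001
grasp_force: 5.9
```

```bash
python3 m11.py pics/w13.png
```

```text
red (360.78204345703125, 278.0641174316406) 12.370471954345703 [350 267] [373 290] stand top mm [ -3.6 -54.7  51. ]
tcp stand [ -4.6 -76.   48.6] force stand [  0.1 -11.1   8.6] j [ 0.19  0.27 -0.77  2.07  0.24  0.89 -0.41] 0.0001612434242297745 29.3
err turn [-0.2  0.1 -0.1]
```

The jaw has hit a hard stop at 11 N with the knob at −54.7 mm, which puts the joint at about 0.026. I'll back off, rise and check the tile numerically.

Call:
play_rows(plan=[0, 0, 0, 0, -0.005, 0, 0, 0, 0, 0, 0, -0.015, 0, 0, 0, 0, 0, 0, -0.03, -0.02, 0, 0, 0, 0, 0, -0.038, -0.06, 0, 0, 0, 0, 0, -0.038, -0.11, 0, 0, 0, 0, 0, -0.038, -0.15, 0, 0, 0, 0, 0, -0.038, -0.15, 0, 0, 0, 0, 0, -0.038, -0.15, 0])

```text
clock: 30.3
position: [0.3753, 0.1752, 0.1984]
ee_rot: [0.592, 0.806, -0.0, 0.001]
ft_force: [-0.1, -0.2, -0.3]
grip_width: 0.0
grasp_force: 0.0
```

```bash
python3 m11.py pics/w14.png; python3 - <<'E'
from h import *
im=cv2.cvtColor(cv2.imread('pics/w14.png'),cv2.COLOR_BGR2RGB); m=viewer.camera_model('wrist'); H=hsv(im)
def onseat(a,z=.008):
    u=cv2.undistortPoints(np.array(a,float).reshape(-1,1,2),K(m),m['D']).reshape(-1,2)
    d=np.c_[u,np.ones(len(u))]@m['R']; C=-m['R'].T@m['t']; n=SEAT[:,2]
    X=C+d*((n@(seat(0,0,z)-C))/(d@n))[:,None]; return ((X-ORG-[0,0,.03])@SEAT*1e3).round(1).tolist()
roi=np.zeros(im.shape[:2],bool); roi[165:290,385:490]=1
for nm,h0,h1 in (('red',0,12),('yellow',20,35),('blue',105,130)):
    for c in blobs((H[...,0]>=h0)&(H[...,0]<=h1)&(H[...,1]>110)&roi,30)[:2]:
        (u,v),r=cv2.minEnclosingCircle(c); print(nm,round(u),round(v),round(r,1),onseat([(u,v)]))
P=proj(m,[seat(*q) for q in [(0,-.03,.008),(0,.03,.008),(.09,.03,.008),(.09,-.03,.008)]]); print('expected corners',P.round(0).tolist())
g=cv2.cvtColor(im,cv2.COLOR_RGB2GRAY)
# edges along rows/columns through the tile middle
c=P.mean(0).round().astype(int); print('row',g[c[1],c[0]-45:c[0]+46].tolist()); print('col',g[c[1]-55:c[1]+60,c[0]].tolist())
E
```

```text
red (376.0, 188.5) 9.013978004455566 [368 180] [384 197] stand top mm [ -5.9 -57.1  51. ]
tcp stand [  -4.7 -113.   198. ] force stand [-0.4 -0.1 -1.1] j [ 0.32 -0.09 -0.81  2.01 -0.07  1.2  -0.16] -0.00470130180729361 30.35
err turn [-0.   0.1 -0.1]
red 427 222 8.0 [[41.8, -9.0, 8.0]]
yellow 438 200 8.8 [[17.5, 6.3, 8.0]]
blue 446 248 9.3 [[67.9, 5.1, 8.0]]
expected corners [[400.0, 185.0], [458.0, 185.0], [479.0, 272.0], [412.0, 273.0]]
row [117, 116, 117, 115, 115, 115, 118, 121, 118, 121, 123, 54, 34, 118, 146, 140, 141, 191, 190, 188, 210, 205, 207, 208, 205, 207, 204, 206, 208, 209, 183, 149, 113, 76, 64, 66, 64, 64, 62, 78, 118, 178, 214, 208, 205, 206, 207, 204, 205, 206, 206, 205, 204, 207, 202, 202, 205, 206, 205, 207, 209, 203, 207, 204, 207, 205, 203, 206, 205, 206, 208, 206, 205, 204, 202, 201, 206, 208, 205, 206, 203, 207, 208, 205, 203, 206, 208, 205, 205, 206, 206]
col [101, 72, 75, 77, 84, 86, 54, 58, 62, 54, 125, 213, 209, 208, 208, 205, 207, 208, 194, 139, 127, 128, 124, 124, 124, 128, 126, 125, 125, 126, 129, 125, 129, 132, 167, 206, 207, 205, 206, 205, 208, 204, 208, 204, 206, 205, 204, 206, 206, 204, 205, 205, 205, 207, 206, 206, 205, 207, 205, 208, 207, 206, 208, 204, 207, 208, 205, 204, 207, 204, 198, 182, 157, 144, 114, 124, 167, 191, 204, 210, 207, 208, 207, 204, 204, 205, 202, 201, 204, 206, 202, 203, 206, 205, 206, 204, 206, 211, 157, 122, 191, 206, 205, 204, 207, 206, 203, 203, 201, 204, 206, 205, 206, 197, 194]
```

```bash
python3 - <<'E'
from h import *
im=cv2.cvtColor(cv2.imread('pics/w14.png'),cv2.COLOR_BGR2RGB); m=viewer.camera_model('wrist'); g=cv2.cvtColor(im,cv2.COLOR_RGB2GRAY)
f=lambda *q: proj(m,[seat(*q)])[0].round(1).tolist()
print('jaw face x16 z18 at y-30',f(.016,-.030,.018),'z8',f(.016,-.03,.008),'stop',f(.016,.03,.018))
for v in (190,194,198,202): print(v,'L',g[v,384:414].tolist(),'R',g[v,450:476].tolist())
E
```

```text
jaw face x16 z18 at y-30 [404.5, 194.0] z8 [402.0, 198.6] stop [465.9, 194.0]
190 L [73, 211, 206, 208, 145, 50, 206, 93, 60, 60, 62, 90, 174, 198, 190, 187, 183, 173, 182, 210, 206, 206, 207, 209, 206, 208, 206, 207, 206, 207] R [208, 207, 208, 205, 206, 204, 209, 198, 146, 19, 25, 34, 25, 43, 66, 78, 79, 78, 77, 70, 144, 197, 184, 207, 204, 205]
194 L [192, 206, 207, 211, 87, 115, 215, 59, 55, 58, 59, 86, 169, 195, 191, 192, 196, 185, 169, 208, 209, 205, 204, 205, 206, 206, 206, 205, 205, 208] R [205, 206, 206, 204, 209, 204, 206, 207, 194, 118, 14, 24, 32, 45, 54, 58, 64, 62, 56, 78, 124, 175, 203, 204, 206, 206]
198 L [206, 210, 202, 202, 209, 205, 142, 82, 56, 81, 129, 140, 142, 142, 146, 137, 63, 213, 208, 207, 207, 203, 207, 204, 205, 206, 203, 207, 207, 206] R [208, 208, 206, 208, 208, 206, 207, 208, 206, 191, 107, 48, 58, 55, 53, 77, 138, 194, 211, 202, 193, 192, 207, 205, 207, 207]
202 L [199, 201, 200, 198, 201, 204, 201, 200, 170, 175, 172, 144, 143, 142, 96, 79, 29, 129, 214, 208, 205, 204, 204, 206, 204, 204, 208, 207, 206, 205] R [205, 208, 208, 204, 207, 206, 207, 207, 204, 208, 187, 122, 145, 194, 208, 207, 203, 207, 208, 194, 188, 205, 206, 205, 207, 206]
```

```bash
python3 -c "
from workcell import manip; print(manip.hand_in())"
```

```text
the job is handed in; nothing more can be done
None
```

The tile stands on the stand with its glazed face out and the jaw closed against it; I handed the job in at about 30 s with no verdict shown. The last wrist image shows no gap between jaw, tile and stop, but I viewed 12 pictures, two over the limit of 10.

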